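# Square a box of cover glasses into the corner stop

## Robot

A 6-joint arm with a two-finger parallel gripper is mounted at the origin on a cart in front of the work surface, level with it; the furniture and walls round the work are solid. World frame = base frame: x ahead of the robot, y to its left, z up, the work surface at z = 0. Lengths are in mm, angles in rad, forces in N, time in s.
With the tool pointing down it reaches from about 350 to 775 mm from the base axis. Payload 7.3 kg.
Tool frame: the origin (TCP) lies midway between the tips of the shut fingers; the grasp point (between the pads) lies 19 mm behind it; z points along the fingers, y is the line along which they close (so a half turn about z gives the same grasp; the last joint's range is limited). The gripper opens to 92 mm and grips with 3 to 60 N. Pads are 19 mm wide; open, the fingers measure 130 mm over their backs; the gripper's body (75 mm by 190 mm) begins 47 mm behind the grasp point.
Start: joints at [0.967, 0.342, 1.524, -0, 1.275, -0.146], TCP at [232.026, 470.966, 226.741] pointing down, gripper open.
Joint ranges: [-2.53, 2.53], [-0.77, 2.02], [0.04, 2.7], [-1, 4.14], [0.28, 2.66], [-3.11, 3.11]. Speed limits (rad/s): [2.57, 2.57, 3.14, 3.14, 3.14, 3.14].

## Interface

Orientations are given as [roll, pitch, yaw] about the fixed x, y, z axes, in that order (R = Rz(yaw) Ry(pitch) Rx(roll)).
In Python, from plant import * gives the robot as it stands.
- The arm moves only by the tool step_arm, never from a script. Its argument "deltas" is one flat list of numbers, 5 for each row, row after row: the shift along the world's x, y, z in mm, then the turn about the world's z in degrees, then the finger opening in mm, from 0 to 91.8. In form: [tx, ty, tz, turn, gripper, tx, ty, tz, turn, gripper, ...]. A call has exactly 10 rows; each row shifts and turns the commanded pose from where the row before left it; what a row does not reach is not made up. A row lasts 1/8 s, in which the tool goes at most 62.5 mm and 10.7 degrees, less where a joint would pass 70% of its speed; a pose out of reach is approached as far as the arm can. A call is refused whole if a number of a shift passes 62.5 or a number of a turn 10.7, either way. A call with a gripper value outside its range is refused whole. The fingers move at their own pace and stop on an object; the grip force is fixed at half the most. Time passes only in rows, so rows that do not move let the fingers close, or fill a call up. It gives the time, the measured TCP pose, the force, the opening and the grip force at its end, in the units of the state.
- get_obs(): the state, without advancing time (a new reading comes with each control period).
- capture(name): name is "side" or "top"; returns the picture (384x512x3 uint8, red, green, blue); there is no depth.
- camera_params(name): a dict with "mtx" (3x3 intrinsics, pixels), "rvec" (rotation vector, rad) and "tvec" (3), from world to camera coordinates, as OpenCV has them. Camera axes: x right, y down, z forward; pixel columns grow to the right and rows downward; lengths in mm; the calibration is good to about 2 mm. A picture is of the moment at which its call begins. camera_params takes no time and is no camera call.
- close_job(): hands the job in; it is judged then, once.
The state is a dict: "time": time; "joint_positions": joint angles; "dq": joint speeds; "tau": joint torques, N m; "tool_pos": TCP position; "tcp_rot": TCP orientation; "contact_force": force on the tool from outside, world axes, zero at the start; "moment": the same for the moment, N m; "grip_width": finger opening in mm; "finger_force": force on a finger pad.
Only numpy, scipy, OpenCV 4.12 (cv2) and the standard library are available. Lean on these libraries where they do the work, as an engineer would, in place of code of your own. Each camera call takes 0.05 s, during which the arm holds its last target. There are 200 camera calls.

## Task

Push the teal box along the desk with your fingertips into the inner corner of the L-shaped aluminium stop, until it is fully home: one long side flush against the long rail and one end flush against the short rail. Only push it: do not grip, lift or tip it, and do not ram it. Leave the white slide case, the pink culture dish and the yellow pad where they are.

Things in the scene. Friction and masses are not known exactly. Their poses are not given: they have to be found in the camera images.
- teal_box: Loose teal cardboard box, 0.1 to 0.2 kg, 52 (its x) by 70 (its y) by 19 mm high, lying flat on the desk. Origin: centre of its underside; z up. It starts on the robot's side (-x) of the long rail, 45 mm or more short of both rails, its x axis within 0.5 rad of the stop's x axis. It slides with dry friction and stays where it is left.
- corner_stop: Aluminium L stop, fixed; bars 12 mm wide and high. Origin: inner corner at desk height, z up; +x points away from the robot (within 0.3 rad of world x). Long rail: inner face x = 0, from the corner 180 mm to -y. Short rail: inner face y = 0, from the corner 70 mm to -x. Seated box: centre at x = -26, y = -35 mm, axes parallel to the stop's (either way round).
- slide_case: Bystander: loose flat white and clear case of microscope slides, 68 x 83 x 17 mm, left of the stop. Origin: centre of its underside. Leave it alone.
- culture_dish: Bystander: loose pink closed culture dish, 93 mm across, 16 mm high, left of the stop. Origin: centre of its underside. Leave it alone.
- yellow_pad: Bystander: loose yellow pad of sticky notes, 55 x 69 x 9 mm, left of the stop. Origin: centre of its underside. Leave it alone.
Mind the look-alikes: they are no part of the job. There is more than one size of the teal_box; the one meant has the size given above.

How it is judged (in metres and radians):
At the end, for the whole second after the job is handed in: The teal box lies flat on the desk, at rest in the corner of the stop: its centre within 4 mm of the seated place across each rail, its sides parallel to the rails within 0.06 rad, long side along the long rail (x of teal_box in the frame of corner_stop between -0.03 and -0.022 m and y of teal_box in the frame of corner_stop between -0.039 and -0.031 m and angle between the x axis of teal_box and the x axis of corner_stop, either way round below 0.06 rad and height (world z) of teal_box below 0.004 m and angle between teal_box's own z axis and vertical below 0.05 rad and linear speed of teal_box below 0.01 m/s); the robot touches nothing.
It fails at once if the teal box is lifted off the desk (more than 8 mm) or tipped (more than 0.2 rad) (height (world z) of teal_box above 0.008 m or angle between teal_box's own z axis and vertical above 0.2 rad).
It fails at once if the teal box is gripped: more than 30 N between it and the fingers while it is still clear of both rails (contact force between teal_box and the fingers above 30 N and x of teal_box in the frame of corner_stop below -0.05 m and y of teal_box in the frame of corner_stop below -0.05 m).
It fails at once if the teal box is rammed: more than 80 N between it and the fingers (contact force between teal_box and the fingers above 80 N).
It fails at once if the slide case, the culture dish or the yellow pad is moved more than 15 mm (distance of any of slide_case, culture_dish, yellow_pad from where it was at the start of the episode above 0.015 m).
It also fails if it takes over 58 s, if anything falls off the work surface, if the arm or the gripper's body presses on something with over 40 N, if the wrist force passes 120 N, or if a joint passes its speed limit or range.

## Working session

There is one attempt and no reset: what is moved stays moved. The work goes in short steps, Python scripts to look and compute and a tool call to move; the robot and the scene stay as the last step left them, time stands still between calls to the robot, and variables do not carry over. Pictures are saved under pics/ and viewed, at most 10 in all, crops included, and the job is handed in when it is done.

Besides the shell and the picture viewer there is one more tool, called in YAML: its name, and indented under it one key for each argument. step_arm: Moves the arm, as the interface text tells. Its arguments: {"type":"object","properties":{"deltas":{"type":"array","items":{"type":"number"}}},"required":["deltas"]}

```bash
mkdir -p pics
python3 - <<'E'
from plant import *
import cv2
for n in("top","side"):
    cv2.imwrite(f"pics/{n}0.png",capture(n)[:,:,::-1]); print(n,camera_params(n))
o=get_obs();print(o["time"],o["tool_pos"],o["tcp_rot"],o["grip_width"])
E
```

```text
top {'mtx': array([[389.69723671,   0.        , 257.04088378],
       [  0.        , 389.69723671, 192.60031818],
       [  0.        ,   0.        ,   1.        ]]), 'rvec': array([ 2.17487836, -2.13760298,  0.13738754]), 'tvec': array([165.40284869, 544.78812075, 805.29972196])}
side {'mtx': array([[426.66238001,   0.        , 247.2696288 ],
       [  0.        , 426.66238001, 188.59572357],
       [  0.        ,   0.        ,   1.        ]]), 'rvec': array([ 0.00543396,  2.80355808, -1.37562976]), 'tvec': array([ 517.06852031,  -59.01615165, 1220.88316555])}
0.1 [231.78803616 470.65664656 226.10480828] [-3.14020840e+00 -2.26664894e-04  2.68381772e+00] 91.8087595744031
```

View pics/top0.png

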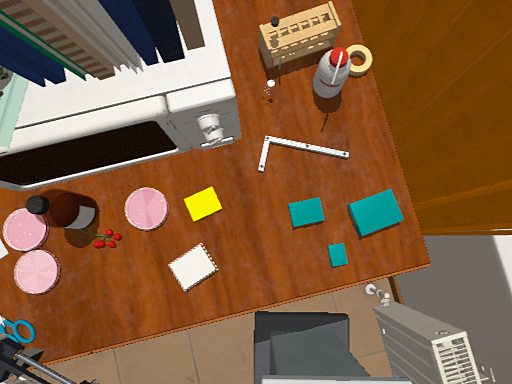

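View pics/side0.png

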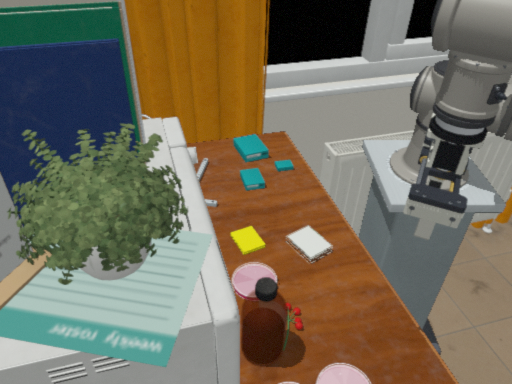

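The top view shows the L stop with its corner near (266,138), the long rail running to (348,155) and the short rail to (262,170). Three teal boxes are at (306,212), (376,213) and (338,255). The side view shows the same three boxes, with the rail partly hidden. Next I'll measure them.

```bash
cat > h.py <<'E'
from plant import *
import cv2, numpy as np
def ray(n,px,z):
    c=camera_params(n);R=cv2.Rodrigues(c["rvec"])[0];C=-R.T@c["tvec"].ravel()
    p=np.atleast_2d(np.float64(px));d=np.c_[p,np.ones(len(p))]@np.linalg.inv(c["mtx"]).T@R
    return (C+d*((z-C[2])/d[:,2])[:,None])[:,:2]
def teal(n="top",im=None):
    im=capture(n) if im is None else im
    hsv=cv2.cvtColor(im,cv2.COLOR_RGB2HSV)
    m=cv2.inRange(hsv,(82,150,60),(98,255,255))
    cs=cv2.findContours(m,cv2.RETR_EXTERNAL,cv2.CHAIN_APPROX_NONE)[0]
    out=[]
    for c in cs:
        if cv2.contourArea(c)<150: continue
        w=ray(n,c[:,0,:],19.).astype(np.float32)
        out.append((cv2.minAreaRect(w),cv2.contourArea(c),c[:,0].mean(0)))
    return out,im
E
python3 - <<'E'
from h import *
o,im=teal()
for r in o: print(r)
hsv=cv2.cvtColor(im,cv2.COLOR_RGB2HSV)
m=cv2.inRange(hsv,(0,0,150),(179,60,255));m[:125]=0;m[180:]=0;m[:,:250]=0;m[:,360:]=0
cs=cv2.findContours(m,0,cv2.CHAIN_APPROX_NONE)[0]
c=max(cs,key=cv2.contourArea);print(cv2.contourArea(c))
a=cv2.approxPolyDP(c,2.5,True)[:,0];print(a.tolist());print(ray("top",a,12).round(1).tolist())
cv2.imwrite("pics/crop.png",cv2.resize(im[120:280,240:420],None,fx=4,fy=3.75*1,interpolation=2)[:,:,::-1])
# yellow, white
for lo,hi,z,nm in(((22,150,100),(35,255,255),9,"yel"),((0,0,170),(179,50,255),17,"case")):
    m=cv2.inRange(hsv,lo,hi);m[:180]=0;m[300:]=0;m[:,:160]=0;m[:,230:]=0
    c=max(cv2.findContours(m,0,cv2.CHAIN_APPROX_NONE)[0],key=cv2.contourArea)
    print(nm,cv2.minAreaRect(ray("top",c[:,0],z).astype(np.float32)))
E
```

```text
(((241.54124450683594, 673.208740234375), (46.5128059387207, 73.13042449951172), 0.9646818041801453), 470.0, array([ 15.02419355, 330.46774194]))
(((413.092041015625, 0.2904815673828125), (45.26729965209961, 34.62848663330078), 12.09416675567627), 308.0, array([337.10294118, 254.41176471]))
(((503.8479919433594, 68.07241821289062), (51.43663024902344, 70.33710479736328), 13.390665054321289), 705.0, array([305.54807692, 211.60576923]))
(((505.1358642578125, -82.89767456054688), (72.72824096679688, 104.77882385253906), 21.412372589111328), 1455.0, array([373.675, 213.425]))
462.5
[[258, 169], [263, 170], [270, 140], [345, 156], [348, 152], [310, 144], [307, 148], [305, 143], [265, 136], [267, 140], [263, 144]]
[[597.8, 173.6], [595.7, 162.4], [664.6, 147.7], [630.8, -20.8], [640.0, -27.6], [656.9, 57.6], [647.6, 64.4], [659.0, 68.9], [673.6, 159.1], [664.4, 154.4], [655.1, 163.3]]
yel ((518.4252319335938, 295.0296936035156), (56.052772521972656, 70.27867889404297), 26.152681350708008)
case ((383.1936950683594, 311.2291259765625), (64.15055847167969, 85.39588928222656), 34.47539138793945)
```

View pics/crop.png

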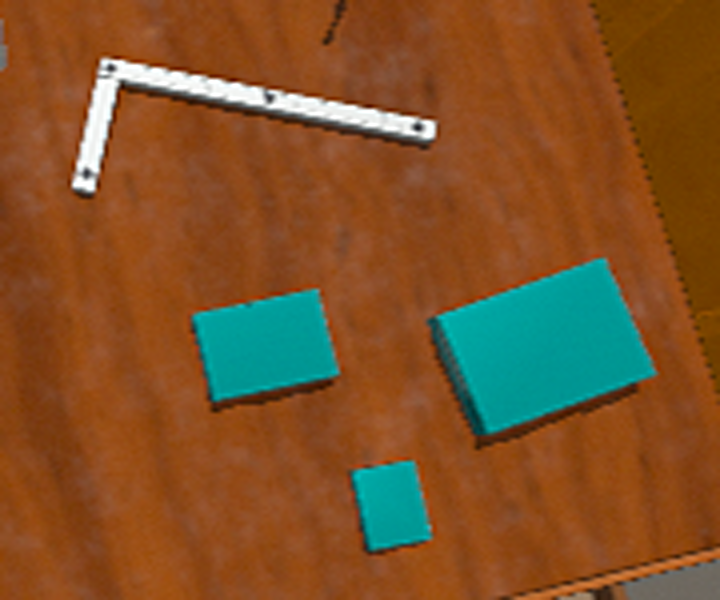

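The wanted box is the medium one, about 51×70 mm, centred at (504,68) with yaw 13.4°. The stop's corner is near (664,148) with yaw about −11.6°. I'll move in behind the box with the fingers partly open.

step_arm:
  deltas: [22, -41, 0, 4, 25, 22, -41, 0, 4, 25, 22, -41, 0, 4, 25, 22, -41, 0, 4, 25, 22, -41, 0, 4, 25, 22, -41, 0, 4, 25, 22, -42, 0, 4, 25, 22, -42, 0, 4, 25, 22, -42, 0, 4, 25, 24, -43, 0, 4, 25]

```text
time: 1.4
tool_pos: [454.4, 54.5, 226.7]
tcp_rot: [3.141, -0.0, -2.899]
contact_force: [0.5, 1.1, 0.1]
grip_width: 25.0
finger_force: 0.0
```

Run:
```python
from h import *
im=cv2.imread("pics/top0.png");g=cv2.cvtColor(im,cv2.COLOR_BGR2GRAY).astype(float)
hsv=cv2.cvtColor(im,cv2.COLOR_BGR2HSV)
# inner top edge: along columns (long) / rows (short): print profile then half-max crossing of V between top & side
for c in (285,300,325): print(c,g[138:162,c].astype(int).tolist())
for r in (150,155,162): print(r,g[r,252:278].astype(int).tolist())
P=[]
for c in list(range(276,301))+list(range(316,338)):
    col=g[135:165,c];r=int(np.argmax(col));k=r
    while col[k]>200:k+=1
    P.append((c,135+k-1+(col[k-1]-200)/(col[k-1]-col[k])))
Q=[]
for r in range(145,164):
    row=g[r,250:285];k=int(np.argmax(row))
    while row[k]>150:k+=1
    Q.append((250+k-1+(row[k-1]-150)/(row[k-1]-row[k]),r))
L=[]
for p in(P,Q):
    w=ray("top",p,12.).astype(np.float32);v=cv2.fitLine(w,cv2.DIST_HUBER,0,.01,.01).ravel();L.append(v);print(v,np.degrees(np.arctan2(v[1],v[0])))
a,b=L
t=np.linalg.solve(np.c_[a[:2],-b[:2]],b[2:]-a[2:]);print("corner",a[2:]+t[0]*a[:2])
print("oven corner",ray("top",[(240,145)],0))
```

```text
285 [61, 201, 253, 247, 246, 255, 131, 66, 36, 84, 80, 85, 82, 83, 81, 86, 85, 84, 81, 84, 81, 83, 85, 88]
300 [87, 87, 86, 72, 170, 251, 245, 245, 241, 131, 75, 42, 68, 89, 87, 94, 93, 86, 84, 78, 82, 82, 84, 88]
325 [102, 93, 92, 89, 86, 87, 84, 84, 72, 143, 250, 240, 238, 247, 180, 91, 48, 43, 97, 98, 102, 102, 100, 93]
150 [85, 89, 95, 95, 93, 93, 94, 96, 89, 68, 213, 254, 242, 241, 254, 215, 49, 92, 96, 94, 100, 102, 102, 99, 97, 99]
155 [93, 87, 87, 96, 99, 105, 102, 90, 82, 217, 254, 241, 241, 252, 205, 46, 93, 93, 93, 96, 95, 97, 95, 96, 94, 96]
162 [100, 96, 89, 89, 88, 91, 85, 148, 235, 248, 241, 247, 225, 110, 87, 100, 101, 104, 102, 101, 97, 99, 96, 97, 98, 97]
[1.8925387e-01 9.8192817e-01 6.4452612e+02 4.9353916e+01] 79.09075
[ 9.8115766e-01 -1.9320880e-01  6.3639929e+02  1.5437901e+02] -11.140105
corner [663.731   148.99687]
oven corner [[654.88009926 215.51578348]]
```

step_arm:
  deltas: [0, 0, -35, 0, 25, 0, 0, -40, 0, 25, 0, 0, -40, 0, 25, 0, 0, -40, 0, 25, 0, 0, -30, 0, 25, 0, 0, -20, 0, 25, 0, 0, -10, 0, 25, 0, 0, -5, 0, 25, 0, 0, 0, 0, 25, 0, 0, 0, 0, 25]

```text
time: 2.65
tool_pos: [454.5, 55.9, 7.4]
tcp_rot: [-3.141, 0.001, -2.901]
contact_force: [-0.0, -0.0, -0.8]
grip_width: 25.2
finger_force: 0.0
```

Run:
```python
from h import *
o,im=teal()
for r in o: print(r)
cv2.imwrite("pics/a.png",im[60:340,160:440][:,:,::-1].repeat(2,0).repeat(2,1))
```

```text
(((229.6106414794922, 672.072509765625), (74.25129699707031, 71.18309020996094), 5.112041473388672), 799.5, array([ 13.69798658, 335.02684564]))
(((510.781005859375, -96.84498596191406), (73.24541473388672, 74.68968963623047), 21.278182983398438), 294.0, array([384.77966102, 202.74576271]))
```

View pics/a.png

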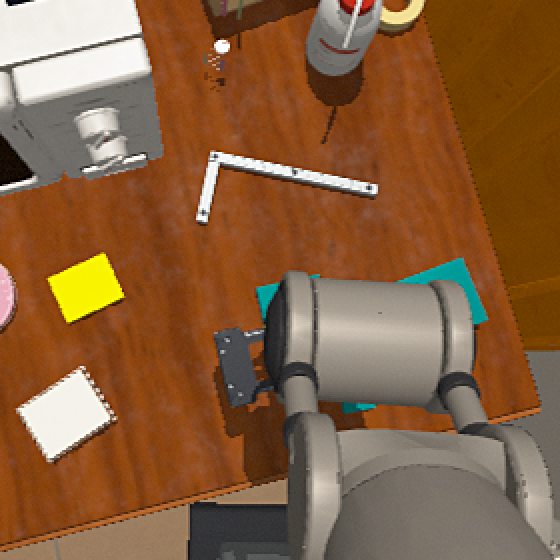

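The arm hides the box, but the fingers are down behind it and clear of everything. Now I'll push slowly, turning as I go.

step_arm:
  deltas: [5, 1.2, 0, 0, 25, 4, 0.9, -1, 0, 25, 4, 0.9, 0, 0, 25, 4, 0.9, 0, 0, 25, 4, 0.9, 0, 0, 25, 4, 0.8, 0, -1.3, 25, 4, 0.7, 0, -1.3, 25, 4, 0.6, 0, -1.3, 25, 4, 0.5, 0, -1.3, 25, 4, 0.4, 0, -1.3, 25]

```text
time: 3.95
tool_pos: [495.3, 63.8, 5.7]
tcp_rot: [3.141, 0.0, -3.016]
contact_force: [-0.5, 0.1, 0.0]
grip_width: 24.8
finger_force: 0.3
```

step_arm:
  deltas: [4, 0.4, 0, -1.3, 25, 4, 0.3, 0, -1.3, 25, 4, 0.2, 0, -1.3, 25, 4, 0.1, 0, -1.3, 25, 4, 0, 0, -1.3, 25, 4, -0.1, 0, -1.3, 25, 4, -0.2, 0, -1.3, 25, 4, -0.3, 0, -1.3, 25, 4, -0.4, 0, -1.3, 25, 4, -0.5, 0, -1.3, 25]

```text
time: 5.2
tool_pos: [535.3, 63.2, 5.7]
tcp_rot: [3.141, 0.0, 3.04]
contact_force: [-1.3, 0.1, -0.5]
grip_width: 24.9
finger_force: 0.4
```

Run:
```python
from h import *
o,im=teal()
for r in o: print(r)
cv2.imwrite("pics/b.png",im[90:290,180:440][:,:,::-1].repeat(3,0).repeat(3,1))
```

```text
(((229.6106414794922, 672.072509765625), (74.25129699707031, 71.18309020996094), 5.112041473388672), 799.0, array([ 13.72368421, 334.82894737]))
```

View pics/b.png

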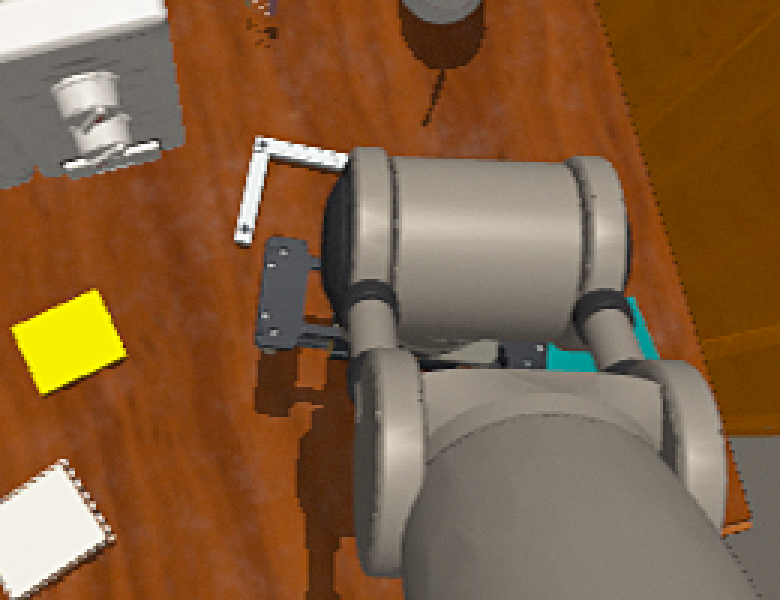

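The arm still covers the box, and the contact force of about 1 N shows that it is sliding. I'll keep going toward the long rail.

step_arm:
  deltas: [4, -0.6, 0, -1.3, 25, 4, -0.6, 0, -1.3, 25, 4, -0.7, 0, -1.3, 25, 4, -0.7, 0, -1.3, 25, 4, -0.8, 0, 0, 25, 4, -0.8, 0, 0, 25, 4, -0.8, 0, 0, 25, 3, -0.6, 0, 0, 25, 3, -0.6, 0, 0, 25, 3, -0.6, 0, 0, 25]

```text
time: 6.5
tool_pos: [572.2, 56.5, 5.7]
tcp_rot: [3.142, -0.0, 2.951]
contact_force: [-0.6, 0.7, 0.3]
grip_width: 24.9
finger_force: 0.5
```

Run:
```python
from h import *
o,im=teal("side")
for r in o: print(r[1:])
cv2.imwrite("pics/c.png",im[100:260,150:350][:,:,::-1].repeat(3,0).repeat(3,1))
```

```text
(452.0, array([253.14102564, 149.15384615]))
```

View pics/c.png

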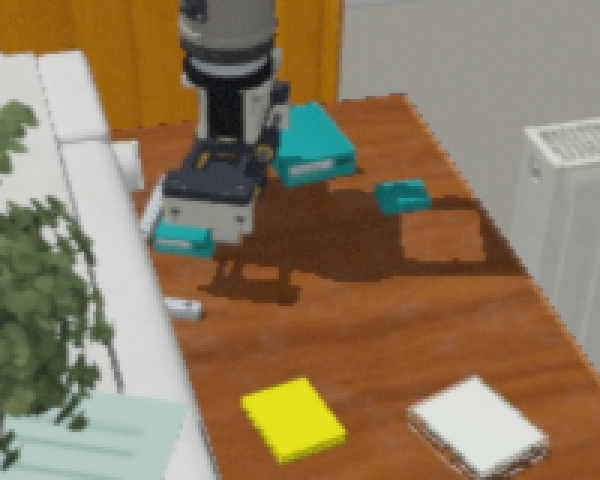

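The side view shows the box square in front of the fingers, just short of the long rail. I'll close the last centimetre slowly.

step_arm:
  deltas: [2, -0.4, 0, 0, 25, 2, -0.4, 0, 0, 25, 1, -0.2, 0, 0, 25, 1, -0.2, 0, 0, 25, 1, -0.2, 0, 0, 25, 0.6, -0.1, 0, 0, 25, 0.5, -0.1, 0, 0, 25, 0.5, -0.1, 0, 0, 25, 0.5, -0.1, 0, 0, 25, 0, 0, 0, 0, 25]

```text
time: 7.8
tool_pos: [580.4, 54.8, 5.7]
tcp_rot: [-3.142, -0.001, 2.951]
contact_force: [-4.4, 1.1, 2.9]
grip_width: 24.6
finger_force: 2.5
```

step_arm:
  deltas: [0.5, -0.1, 0, 0, 25, 0, 0, 0, 0, 25, 0.5, -0.1, 0, 0, 25, 0, 0, 0, 0, 25, 0.5, -0.1, 0, 0, 25, 0, 0, 0, 0, 25, 0, 0, 0, 0, 25, 0, 0, 0, 0, 25, 0, 0, 0, 0, 25, 0, 0, 0, 0, 25]

```text
time: 9.05
tool_pos: [580.5, 54.8, 5.6]
tcp_rot: [-3.141, -0.005, 2.951]
contact_force: [-10.2, 1.9, 7.7]
grip_width: 24.8
finger_force: 4.9
```

step_arm:
  deltas: [-3, 0.6, 0, 0, 10, -6, 1.2, 0, 0, 0, -10, 2, 0, 0, 0, -10, 2, 0, 0, 0, 0, 0, 30, 0, 0, 0, 0, 40, 0, 0, 0, -20, 40, 0, 0, 0, -40, 30, 0, 0, 0, -40, 0, 0, 0, 0, -40, 0, 0, 0]

```text
time: 10.3
tool_pos: [553.3, -80.8, 146.3]
tcp_rot: [-3.142, 0.001, 2.951]
contact_force: [-0.0, -0.2, -0.5]
grip_width: 0.5
finger_force: 0.0
```

Run:
```python
from h import *
o,im=teal()
for r in o: print(r)
cv2.imwrite("pics/d.png",im[90:290,180:440][:,:,::-1].repeat(3,0).repeat(3,1))
```

```text
(((229.6106414794922, 672.072509765625), (74.25129699707031, 71.18309020996094), 5.112041473388672), 797.0, array([ 13.66666667, 334.93333333]))
(((413.12298583984375, 0.16915321350097656), (45.26807403564453, 34.85819625854492), 12.06090259552002), 309.0, array([337.11764706, 254.41176471]))
(((505.28619384765625, -83.1054458618164), (72.66416931152344, 104.05424499511719), 21.47956657409668), 1441.5, array([374.09150327, 212.98039216]))
(((614.6260986328125, 47.93599319458008), (70.02680969238281, 54.1622314453125), 79.41107940673828), 679.5, array([314.7184466 , 161.72815534]))
```

View pics/d.png

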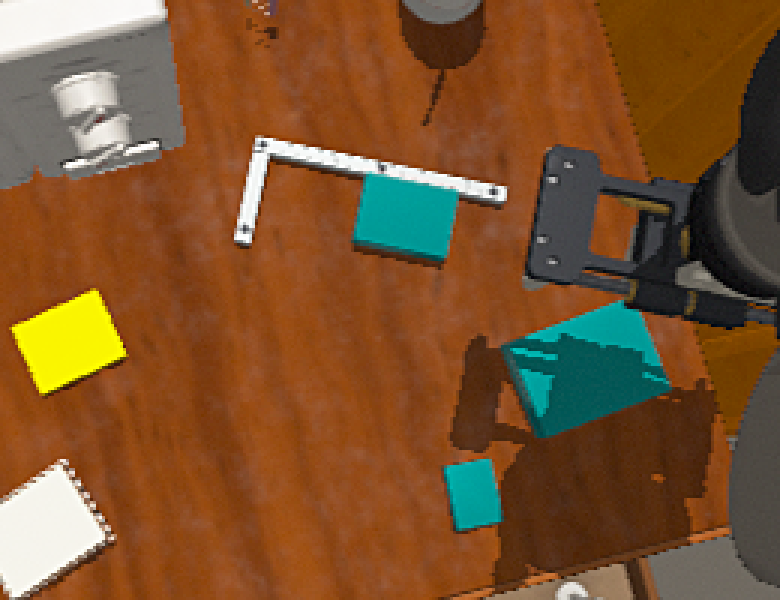

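The box lies flush on the long rail, centred near (615,48). Next I'll come down beyond its −y end with the fingers closed.

step_arm:
  deltas: [17, 19, 0, 0, 0, 17, 19, 0, 0, 0, 16, 18, 0, 0, 0, 0, 0, -30, 0, 0, 0, 0, -40, 0, 0, 0, 0, -35, 0, 0, 0, 0, -20, 0, 0, 0, 0, -10, 0, 0, 0, 0, -5, 0, 0, 0, 0, 0, 0, 0]

```text
time: 11.6
tool_pos: [603.8, -23.8, 6.2]
tcp_rot: [3.141, 0.001, 2.951]
contact_force: [-0.5, 0.2, -0.3]
grip_width: 0.2
finger_force: 0.0
```

step_arm:
  deltas: [0.8, 4, 0, 0, 0, 0.8, 4, 0, 0, 0, 0.8, 4, 0, 0, 0, 0.8, 4, 0, 0, 0, 0.8, 4, 0, 0, 0, 0.8, 4, 0, 0, 0, 0.8, 4, 0, 0, 0, 0.8, 4, 0, 0, 0, 0.8, 4, 0, 0, 0, 0.8, 4, 0, 0, 0]

```text
time: 12.85
tool_pos: [611.6, 16.4, 5.7]
tcp_rot: [3.142, -0.0, 2.951]
contact_force: [-0.7, -0.6, -0.0]
grip_width: 0.1
finger_force: 0.7
```

step_arm:
  deltas: [0.8, 4, 0, 0, 0, 0.8, 4, 0, 0, 0, 0.8, 4, 0, 0, 0, 0.8, 4, 0, 0, 0, 0.8, 4, 0, 0, 0, 0.8, 4, 0, 0, 0, 0.8, 4, 0, 0, 0, 0.8, 4, 0, 0, 0, 0.8, 4, 0, 0, 0, 0.6, 3, 0, 0, 0]

```text
time: 14.1
tool_pos: [619.5, 55.5, 5.7]
tcp_rot: [3.141, -0.0, 2.951]
contact_force: [-0.7, -0.7, -0.1]
grip_width: 0.4
finger_force: 0.8
```

Run:
```python
from h import *
for r in teal()[0]: print(r)
```

```text
(((229.6106414794922, 672.072509765625), (74.25129699707031, 71.18309020996094), 5.112041473388672), 795.5, array([ 13.49019608, 334.88235294]))
```

step_arm:
  deltas: [0.5, 2.5, 0, 0, 0, 0.4, 2, 0, 0, 0, 0.3, 1.5, 0, 0, 0, 0.2, 1, 0, 0, 0, 0.2, 1, 0, 0, 0, 0.1, 0.5, 0, 0, 0, 0.1, 0.5, 0, 0, 0, 0.1, 0.5, 0, 0, 0, 0.1, 0.5, 0, 0, 0, 0, 0, 0, 0, 0]

```text
time: 15.4
tool_pos: [621.4, 65.2, 5.7]
tcp_rot: [3.141, 0.0, 2.951]
contact_force: [-0.4, -1.6, -1.2]
grip_width: 0.6
finger_force: 0.5
```

step_arm:
  deltas: [0.1, 0.5, 0, 0, 0, 0.1, 0.5, 0, 0, 0, 0.1, 0.5, 0, 0, 0, 0.1, 0.5, 0, 0, 0, 0, 0, 0, 0, 0, 0.1, 0.5, 0, 0, 0, 0, 0, 0, 0, 0, 0.1, 0.5, 0, 0, 0, 0, 0, 0, 0, 0, 0, 0, 0, 0, 0]

```text
time: 16.65
tool_pos: [622.0, 68.2, 5.7]
tcp_rot: [3.141, 0.0, 2.951]
contact_force: [-0.6, -1.5, -0.1]
grip_width: 0.2
finger_force: 0.5
```

step_arm:
  deltas: [0.1, 0.7, 0, 0, 0, 0.1, 0.7, 0, 0, 0, 0.1, 0.7, 0, 0, 0, 0.1, 0.7, 0, 0, 0, 0.1, 0.5, 0, 0, 0, 0.1, 0.5, 0, 0, 0, 0.1, 0.5, 0, 0, 0, 0.1, 0.5, 0, 0, 0, 0, 0, 0, 0, 0, 0, 0, 0, 0, 0]

```text
time: 17.9
tool_pos: [622.3, 70.0, 5.7]
tcp_rot: [-3.138, -0.001, 2.951]
contact_force: [-3.5, -14.1, 1.4]
grip_width: 0.3
finger_force: 7.1
```

Run:
```python
from h import *
o,im=teal("side")
cv2.imwrite("pics/e.png",im[100:260,150:350][:,:,::-1].repeat(3,0).repeat(3,1))
im=capture("top")
cv2.imwrite("pics/e2.png",im[90:290,180:440][:,:,::-1].repeat(3,0).repeat(3,1))
```

```text
(no output)
```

View pics/e.png

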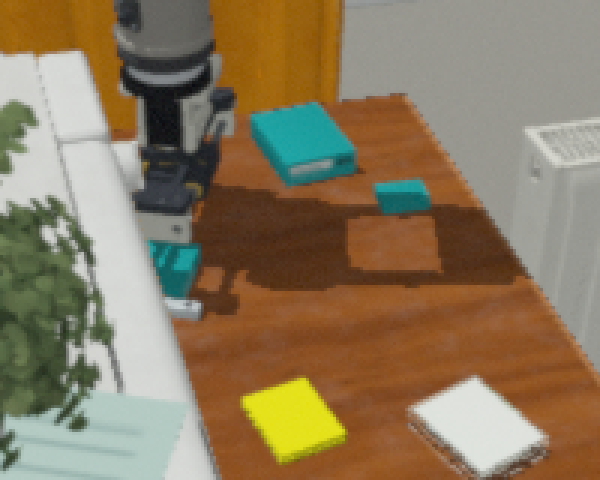

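The force has risen to 14 N and the side view shows the box's end against the short rail. I'll back off, lift and check.

step_arm:
  deltas: [-0.5, -3, 0, 0, 0, -1.5, -8, 0, 0, 0, -3, -15, 0, 0, 0, -3, -20, 0, 0, 0, 0, 0, 40, 0, 0, 0, 0, 50, 0, 0, -10, -40, 40, 0, 0, -10, -40, 0, 0, 0, -10, -40, 0, 0, 0, 0, 0, 0, 0, 0]

```text
time: 19.25
tool_pos: [583.9, -96.7, 135.9]
tcp_rot: [-3.141, 0.0, 2.946]
contact_force: [-0.3, -0.0, 0.1]
grip_width: 0.0
finger_force: 0.0
```

Run:
```python
from h import *
o,im=teal()
C=np.array([663.5,149]);t=np.radians(-11);R=np.array([[np.cos(t),-np.sin(t)],[np.sin(t),np.cos(t)]])
for r in o: print(r[0],(np.array(r[0][0])-C)@R)
cv2.imwrite("pics/f.png",im[110:210,230:360][:,:,::-1].repeat(6,0).repeat(6,1))
```

```text
((229.6106414794922, 672.072509765625), (74.25129699707031, 71.18309020996094), 5.112041473388672) [-525.72452903  430.6722019 ]
((413.092041015625, 0.2904815673828125), (45.26729965209961, 34.62848663330078), 12.09416675567627) [-217.43214568 -193.75739682]
((505.36175537109375, -82.89847564697266), (73.15343475341797, 104.70219421386719), 21.189498901367188) [-110.9844845  -257.81204708]
((628.6996459960938, 120.02369689941406), (68.7103500366211, 53.86408615112305), 78.43058013916016) [-28.6320342  -35.08414739]
```

View pics/f.png

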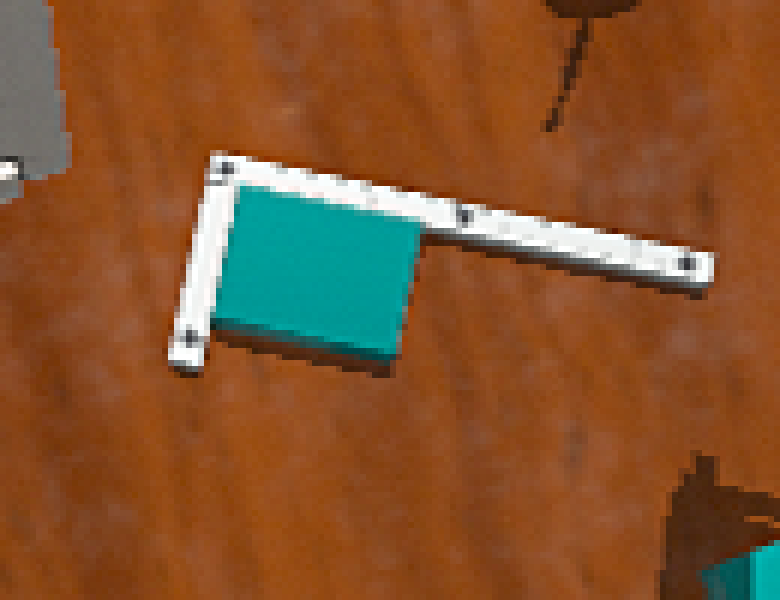

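The box fills the corner with no gap along either rail. Its measured x of −28.6 mm matches the −28.7 mm I got right after pressing it flush on the long rail, so I'm handing in.

```bash
python3 -c "
from plant import *
print(close_job())"
```

```text
the job is handed in; nothing more can be done
None
```

The teal box is in the inner corner of the stop, flush against both rails in the last top picture (about x −28.6 mm, y −35.1 mm, within 0.6° of the stop); the bystanders were not touched, and the job was handed in at about 19 s, with no verdict returned.

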